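# Check the latching stop of a bottle-roller mill and set the mill going again

### The arm

A 6-joint arm with a two-finger parallel gripper is mounted at the origin on the work surface. World frame = base frame: x ahead of the robot, y to its left, z up, the work surface at z = 0. Lengths are in m, angles in rad, forces in N, time in s.
With the tool pointing down it reaches from about 0.35 to 0.975 m from the base axis. Payload 4.9 kg.
Tool frame: the origin (TCP) lies at the very end of the fingers, on their centre line; the grasp point (between the pads) lies 19 mm behind it; z points along the fingers, y is the direction in which the jaws open and shut (so a half turn about z gives the same grasp; the last joint's range is limited). The gripper opens to 85 mm and grips with 20 to 120 N. Pads are 22 mm wide; open, the fingers measure 114 mm over their backs; the gripper's body (76 mm by 85 mm) begins 54 mm behind the grasp point. The pads swing forward as they close: fully open they stand 13 mm farther back than shut.
Start: joints at [-1.293, 0.053, 1.613, -0, 1.476, -0.119], TCP at [0.242, -0.576, 0.231] pointing down, gripper open.
Joint ranges: [-3.01, 3.01], [-1.01, 2.22], [0.06, 2.58], [-1.02, 4.17], [0.09, 2.62], [-3.14, 3.14]. Speed limits (rad/s): [2.57, 2.57, 3.14, 3.14, 3.14, 3.14].

### API

Orientations are given as a unit quaternion [w, x, y, z].
In Python, from plant import state, eyes, job_done gives the robot as it stands.
- The arm moves only by the tool apply_moves, never from a script. Its argument "commands" is a list of rows, each an object with "linear": the shift along the tool's x, y, z in m, a list of three; "delta_rot": the turn, a rotation vector about the tool's x, y, z in degrees, a list of three; "fingers": the closure in counts, from 0 (fully open) to 255 (shut). In form: [{"linear": [x, y, z], "delta_rot": [wx, wy, wz], "fingers": fingers}, ...]. A call has exactly 8 rows; each row is the pose to reach, as a shift and turn from the pose commanded when the call began, along the tool's axes at that moment; what a row does not reach only later rows make up. A row lasts 1/10 s, in which the tool goes at most 50 mm and 8.59 degrees, less where a joint would pass 70% of its speed; a pose out of reach is approached as far as the arm can. A call with a gripper value outside its range is refused whole. The fingers move at their own pace and stop on an object; the grip force is fixed at half the most. Time passes only in rows, so rows that repeat a pose let the fingers close, or fill a call up. It gives the time, the measured TCP pose, the force and the opening at its end, in the units of the state.
- state(): the state, without advancing time (a new reading comes with each control period).
- eyes.grab_frame(name): name is "scene" or "top" or "wrist"; returns the picture (480x640x3 uint8, red, green, blue); there is no depth.
- eyes.camera_params(name): a dict with "fx", "fy", "cx", "cy" (pixels), "k1" (the pictures are not rectified: a ray, as slopes to the right and down, at radius r is drawn at 1 + k1 r^2 times it, then the intrinsics apply), "position" and "rotation" of the camera in the world; the wrist camera has in their place "T_tool_cam" (4x4, takes a point from camera to tool coordinates, whose origin is the TCP and whose axes are the flange's). Camera axes: x right, y down, z forward; pixel columns grow to the right and rows downward; lengths in m; the calibration is good to about 2 mm. A picture is of the moment at which its call begins: read the wrist's pose just before it. camera_params takes no time and is no camera call.
- job_done(): hands the job in, once; it reports no verdict.
The state is a dict: "time": time; "joint_pos": joint angles; "joint_vel": joint speeds; "joint_efforts": joint torques, N m; "tool_pos": TCP position; "tool_rot": TCP orientation; "contact_force": force on the tool from outside, world axes, zero at the start; "ft_torque": the same for the moment, N m; "gripper_width": opening from 0.0 (shut) to 1.0 (fully open).
Only numpy, scipy, OpenCV 4.12 (cv2) and the standard library are available. Lean on these libraries where they do the work, as an engineer would, in place of code of your own. Each camera call takes 0.05 s, during which the arm holds its last target.

### The job

Check the roller mill's stop before use, with the fingertips: push the mushroom stop button right in and let go, so that it stays latched in by itself, then twist its cap clockwise (seen from above) until it springs back out. With the stop out again, press the round start push-button on the same deck fully in and let go. Do not force the stop, and leave the speed knob and everything standing about where it is.

Things in the scene. Friction and masses are not known exactly. Their poses are not given: they have to be found in the camera images.
- mill: Bottle-roller mill fixed on the bench. Origin at bench level under the middle of its control deck; x from the control end (nearest the robot) along the rollers, y left, z up. Housing 190 (x) by 320 (y) mm, flat deck 120 mm above the bench. Stop and start button stand on the deck at x about -15 mm, y about +95 and -95 mm, either way round. Behind it rollers and a jar, top 196 mm above the bench.
- stop_base: The whole stop unit; origin on its axis at deck level, z up. Fixed: plate 78 mm diameter, 2 mm thick; collar 43 mm diameter, 14.5 mm high. Moving: the mushroom cap, 24 mm high, with two opposite grip lobes of radius 33 mm, 100 degrees wide each, and between them two finger notches, 80 degrees wide, where its radius is 23 mm.
- stop_top (a point): Centre of the black cap's top, moving and turning with it: 50 mm above the deck when out, about 42 latched, 39 fully in. z up; x to the middle of one lobe, y to the middle of one notch (lobes at +x, -x; notches at +y, -y). Notches run the cap's full height with radial flanks, so a fingertip let down into one, or one in each, can push the lobes round. Only the plate lies below them.
- stop_push (a joint): How far the cap is pushed in (m): 0 out, 0.011 at the end of travel. Sprung: 4 N at first, about 9 N takes it past the latch, 11 N reaches the end of travel. Pushed past 0.009 it stays latched when let go, settling back to 0.007 to 0.008; it cannot be pulled out.
- stop_cap (a joint): Twist of the cap (rad), clockwise from above positive, 0 to 1.3, sprung back to 0. When latched in, the latch lets go at 0.5 to 0.6 rad and the cap springs fully out; the twist needs about 0.1 N m there. It swings back to 0 when let go.
- start_base: The start push-button unit. Origin on its axis at deck level, z up. Its fixed bezel is a round metal ring of 44 mm diameter, 12 mm high.
- start_top (a point): Centre of the top of the start button, a plain black round plunger of 28 mm diameter that stands 22 mm above the deck (10 mm proud of its bezel) when out. Moves with it; z up.
- start (a joint): How far the start button is pushed in (m): 0 out, 0.006 fully in (about 6 N); springs back when let go.
- speed_mark (a point): Pointer mark on top of the speed knob, 16 mm from the knob's axis, 44 mm above the deck; the knob (38 mm across, on a base of 62 mm) has its axis at x 50 mm, y 0 of the mill. Set at any angle; to be left alone.
- jar_mid (a point): Middle of the axis of the white milling jar lying on the rollers, 110 mm diameter, about 160 mm long. Loose.
- vial_mid (a point): Middle of a small brown vial, 24 mm diameter, 45 mm high, standing loose on the deck between the stop and the start button.
- gasket_mid (a point): Middle of a loose rubber ring, 34 mm diameter, 6 mm high, lying on the deck beside the vial.
- beaker_mid (a point): Middle of a loose glass beaker, 70 mm diameter, 95 mm high, on the bench beside the mill.
- bowl_mid (a point): Middle of a loose steel bowl, 110 mm diameter, 45 mm high, on the bench beside the mill.
- flask_mid (a point): Middle of a loose white bottle, 64 mm diameter, 150 mm high, on the bench beside the mill.
- spatula_grip (a point): Middle of the handle of a loose steel spoon, about 200 mm long, lying on the bench beside the mill.

How it is judged:
On the way, in this order (a step that is already met when the one before it is completed fails the run):
1. the stop is pushed in and, with nothing touching it, stays latched in (value of joint stop_push above 0.006 m and contact force between each of the fingers, the arm and stop_base below 0.2 N), for 0.3 s.
2. the stop has been twisted free and is out again (value of joint stop_push below 0.0015 m), for 0.2 s.
3. the start button is pressed fully in, with the stop out (value of joint start above 0.0045 m and value of joint stop_push below 0.0015 m), for 0.1 s.
At the end, for the whole second after the job is handed in: The stop is out (within 1.5 mm) with its cap sprung back (within 0.15 rad), the start button is out (within 1.5 mm), the speed knob is where it was set (mark within 8 mm), and every loose thing is within 25 mm of where it stood, the vial, beaker, bowl and bottle still upright (within 0.35 rad) (value of joint each of stop_push, start below 0.0015 m and value of joint stop_cap below 0.15 rad and distance of speed_mark from where it was at the start of the episode below 0.008 m and distance of each of jar_mid, vial_mid, gasket_mid, beaker_mid, bowl_mid, flask_mid, spatula_grip from where it was at the start of the episode below 0.025 m and angle between each of vial_mid, beaker_mid, bowl_mid, flask_mid's own z axis and vertical below 0.35 rad); the robot touches nothing.
It fails at once if the start button is pressed while the stop is in (value of joint start above 0.003 m and value of joint stop_push above 0.004 m).
It fails at once if the stop is forced (more than 60 N on it) (contact force between the fingers and stop_base above 60 N).
It fails at once if the speed knob is turned (its mark moves more than 8 mm) (distance of speed_mark from where it was at the start of the episode above 0.008 m).
It fails at once if a loose thing is lifted, carried, shoved (more than 25 mm) or tipped (not (distance of each of jar_mid, vial_mid, gasket_mid, beaker_mid, bowl_mid, flask_mid, spatula_grip from where it was at the start of the episode below 0.025 m and angle between each of vial_mid, beaker_mid, bowl_mid, flask_mid's own z axis and vertical below 0.35 rad)).
It also fails if it takes over 58 s, if anything falls off the work surface, if the arm or the gripper's body presses on something with over 40 N, if the wrist force passes 120 N, or if a joint passes its speed limit or range.

## Working session

There is one attempt and no reset: what is moved stays moved. The work goes in short steps, Python scripts to look and compute and a tool call to move; the robot and the scene stay as the last step left them, time stands still between calls to the robot, and variables do not carry over. Pictures are saved under pics/ and viewed, and the job is handed in when it is done.

Besides the shell and the picture viewer there is one more tool, called after "Emit:" as a command line: name --argument value ..., lists and objects as JSON in quotes. apply_moves: Moves the arm, as the interface text tells. Its arguments: {"type":"object","properties":{"commands":{"type":"array","items":{"type":"object","properties":{"linear":{"type":"array","items":{"type":"number"}},"delta_rot":{"type":"array","items":{"type":"number"}},"fingers":{"type":"number"}}}}},"required":["commands"]}

```bash
mkdir -p pics; ls; python3 - <<'E'
from plant import state, eyes
import cv2
s=state();print({k:(v if not hasattr(v,'__len__') else [round(float(x),4) for x in v]) for k,v in s.items()})
for n in("scene","top","wrist"):
    im=eyes.grab_frame(n);cv2.imwrite(f"pics/{n}0.png",im[:,:,::-1]);print(n,eyes.camera_params(n))
E
```

```text
pics
{'time': 0.0, 'joint_pos': [-1.293, 0.0534, 1.6143, -0.0, 1.476, -0.119], 'joint_vel': [0.0004, -0.0006, -0.0006, -0.0001, 0.0003, -0.0005], 'joint_efforts': [-0.0003, -39.3678, -37.0174, -0.0001, 0.0069, -0.0], 'tool_pos': [0.2414, -0.5759, 0.2301], 'tool_rot': [-0.001, 0.9804, 0.1971, -0.0001], 'contact_force': [0.2442, 0.0642, -0.1319], 'ft_torque': [-0.0201, -0.0034, 0.0032], 'gripper_width': 0.9983999116821447}
scene {'fx': 529.0579427719186, 'fy': 529.0579427719186, 'cx': 328.3316872783507, 'cy': 233.60919203944644, 'k1': -0.157902197112253, 'position': array([ 1.15492932, -0.77805306,  1.1819436 ]), 'rotation': array([-0.34731423,  0.87773881,  0.30856368, -0.11720004])}
top {'fx': 456.67004020030066, 'fy': 456.67004020030066, 'cx': 320.7104893015338, 'cy': 236.024775552983, 'k1': -0.006227597015538206, 'position': array([ 0.34323895, -0.00280141,  1.10054179]), 'rotation': array([-0.07838749,  0.74174051, -0.66251438,  0.06892827])}
wrist {'fx': 378.3311426581547, 'fy': 378.3311426581547, 'cx': 322.8180351437954, 'cy': 238.9337352259868, 'k1': -0.06497751550412416, 'T_tool_cam': array([[ 1.29033992e-03, -9.49336426e-01, -3.14258947e-01,
         7.94099159e-02],
       [ 9.99998997e-01,  1.04151895e-03,  9.59675941e-04,
         1.19259492e-03],
       [-5.83748679e-04, -3.14259870e-01,  9.49336818e-01,
        -1.42622670e-01],
       [ 0.00000000e+00,  0.00000000e+00,  0.00000000e+00,
         1.00000000e+00]])}
```

View pics/scene0.png

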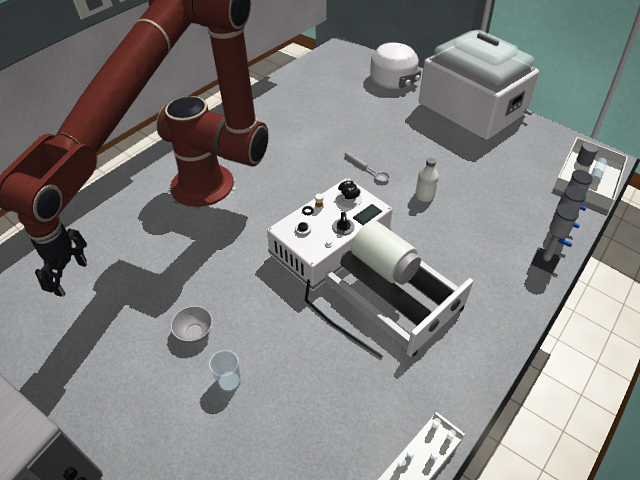

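View pics/top0.png

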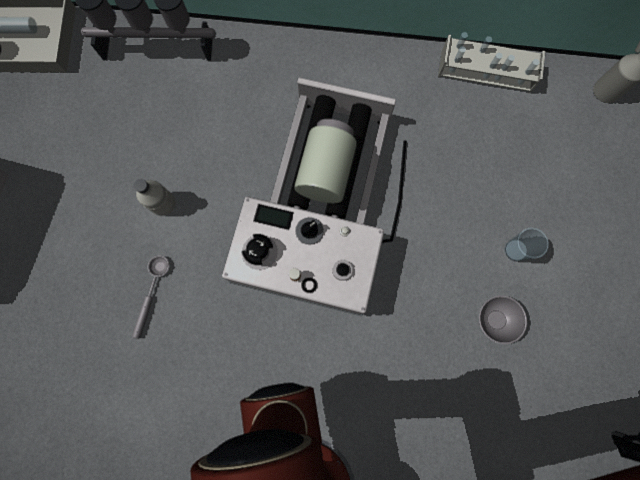

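The top view shows the stop on the left of the deck at about (257,250) and the start button at (343,270). The knob is at (309,229), the vial at (295,274) and the gasket at (309,285). I'll zoom in for measurement.

```bash
cat > h.py <<'E'
import numpy as np, cv2
from scipy.spatial.transform import Rotation as R
from plant import state, eyes
def q2R(q): return R.from_quat([q[1],q[2],q[3],q[0]]).as_matrix()
def cam(name,s=None):
    p=eyes.camera_params(name)
    if name=="wrist":
        T=p["T_tool_cam"];s=s or state();Rt=q2R(s["tool_rot"])
        return p,Rt@T[:3,:3],Rt@T[:3,3]+np.array(s["tool_pos"])
    return p,q2R(p["rotation"]),np.array(p["position"])
def ray(c,u,v):
    p,Rm,o=c
    d=np.array([(u-p["cx"])/p["fx"],(v-p["cy"])/p["fy"]]);x=d.copy()
    for _ in range(20): x=d/(1+p["k1"]*(x@x))
    w=Rm@np.array([x[0],x[1],1.]);return o,w/np.linalg.norm(w)
def onz(c,u,v,z):
    o,w=ray(c,u,v);return o+w*(z-o[2])/w[2]
def proj(c,P):
    p,Rm,o=c;q=Rm.T@(np.array(P)-o);x=q[:2]/q[2];x=x*(1+p["k1"]*(x@x))
    return x*p["fx"]+[p["cx"],p["cy"]]
def tri(rs):
    A=np.zeros((3,3));b=np.zeros(3)
    for o,w in rs:
        M=np.eye(3)-np.outer(w,w);A+=M;b+=M@o
    return np.linalg.solve(A,b)
E
python3 - <<'E'
import cv2
a=cv2.imread("pics/top0.png")[190:320,215:395];cv2.imwrite("pics/c1.png",cv2.resize(a,None,fx=4.4,fy=4.4,interpolation=2))
a=cv2.imread("pics/scene0.png")[165:285,255:415];cv2.imwrite("pics/c2.png",cv2.resize(a,None,fx=5,fy=5,interpolation=2))
E
```

```text
(no output)
```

View pics/c1.png

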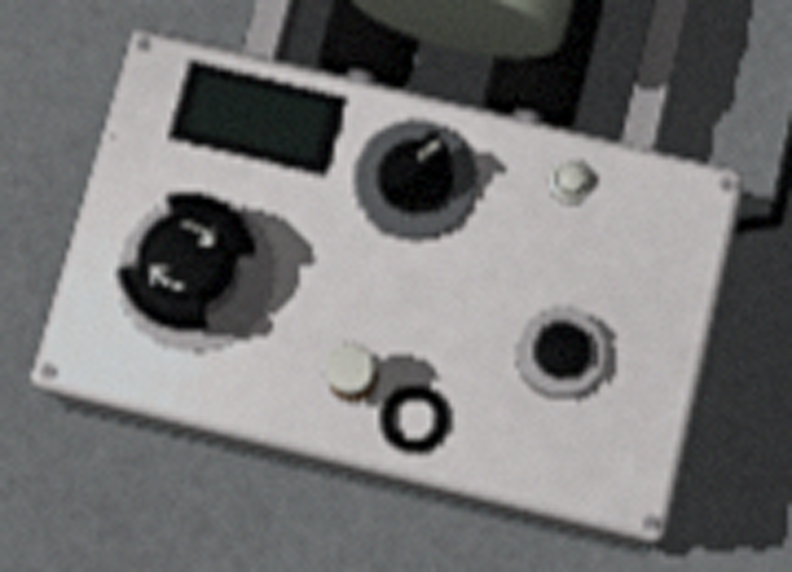

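View pics/c2.png

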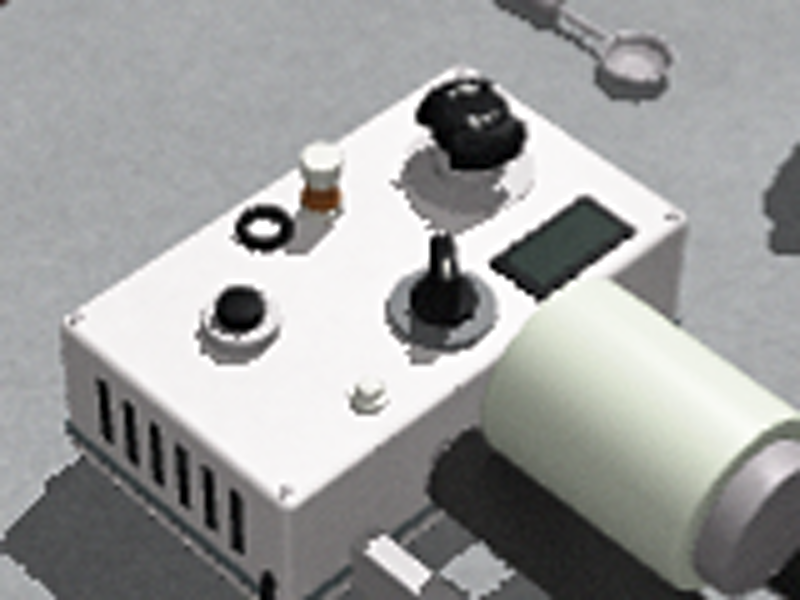

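```bash
python3 - <<'E'
from h import *
np.set_printoptions(precision=4,suppress=True)
t=cam("top");sc=cam("scene")
cs=[(143,45),(728,182),(653,522),(50,370)]
P=np.array([onz(t,215+u/4.4,190+v/4.4,.12) for u,v in cs]);print(P)
print(np.linalg.norm(P-np.roll(P,-1,0),axis=1), P.mean(0))
s2=[(672,216),(286,492),(72,320)]
print([onz(sc,255+u/5,165+v/5,.12) for u,v in s2])
# black cap mask
im=cv2.imread("pics/top0.png");g=im.max(2)
def blob(box,z):
    x0,y0,x1,y1=box;m=(g[y0:y1,x0:x1]<60).astype(np.uint8)
    n,l,st,c=cv2.connectedComponentsWithStats(m);k=1+np.argmax(st[1:,4])
    ys,xs=np.where(l==k);return xs+x0,ys+y0
xs,ys=blob((235,228,275,268),.17)
W=np.array([onz(t,x,y,.170) for x,y in zip(xs,ys)])[:,:2]
from scipy.spatial import ConvexHull
hull=cv2.convexHull(np.array(W*1000,np.float32));(c,r)=cv2.minEnclosingCircle(hull);print("cap circ",c,r)
c=np.array(c)/1000;d=W-c;a=np.degrees(np.arctan2(d[:,1],d[:,0]));rr=np.hypot(*d.T)
for k in range(-180,180,10):
    q=(a>=k)&(a<k+10);print(k,round(rr[q].max()*1000,1),end=' | ')
print()
xs,ys=blob((328,255,358,285),.142);W=np.array([onz(t,x,y,.142) for x,y in zip(xs,ys)]);print("start",W.mean(0),len(xs))
ex=P[0]-P[3]+P[1]-P[2];print("mill x dir deg",np.degrees(np.arctan2(ex[1],ex[0])))
E
```

```text
[[ 0.6127  0.1939  0.12  ]
 [ 0.575  -0.1072  0.12  ]
 [ 0.4034 -0.0856  0.12  ]
 [ 0.4435  0.2151  0.12  ]]
[0.3034 0.173  0.3034 0.1705] [0.5087 0.054  0.12  ]
[array([0.6194, 0.1916, 0.12  ]), array([ 0.5784, -0.1073,  0.12  ]), array([ 0.4072, -0.0867,  0.12  ])]
cap circ (497.31195068359375, 147.61427307128906) 32.82823944091797
-180 31.4 | -170 31.8 | -160 32.8 | -150 26.8 | -140 26.2 | -130 25.9 | -120 25.1 | -110 24.1 | -100 24.5 | -90 21.6 | -80 30.3 | -70 32.1 | -60 32.1 | -50 32.8 | -40 32.7 | -30 32.2 | -20 31.4 | -10 32.1 | 0 31.9 | 10 32.5 | 20 31.5 | 30 23.6 | 40 23.9 | 50 23.6 | 60 24.1 | 70 23.9 | 80 23.2 | 90 24.2 | 100 32.8 | 110 32.5 | 120 31.4 | 130 31.8 | 140 31.6 | 150 32.1 | 160 31.9 | 170 32.0 | 
start [ 0.4792 -0.0325  0.142 ] 129
mill x dir deg -7.1511121153681865
```

```bash
cat >> h.py <<'E'
def plan(p,ya,base=None):
    """delta to put TCP at p, pointing straight down, tool y at world angle ya (deg)"""
    s=state() if base is None else base
    Rt=q2R(s["tool_rot"]);a=np.radians(ya)
    y=np.array([np.cos(a),np.sin(a),0]);z=np.array([0,0,-1.]);T=np.c_[np.cross(y,z),y,z]
    print("t",round(s["time"],2),"pos",np.round(s["tool_pos"],4),"yang",round(np.degrees(np.arctan2(Rt[1,1],Rt[0,1])),2),"zax",np.round(Rt[:,2],4),"F",np.round(s["contact_force"],2),"w",round(s["gripper_width"],3))
    print("lin",np.round(Rt.T@(np.array(p)-s["tool_pos"]),4),"rot",np.round(np.degrees(R.from_matrix(Rt.T@T).as_rotvec()),2))
E
python3 - <<'E'
from h import *
plan([.37,-.2,.30],0)
E
```

```text
t 0.15 pos [ 0.2414 -0.576   0.2303] yang -67.26 zax [-4.0e-04  1.6e-03 -1.0e+00] F [ 0.28 -0.44 -0.36] w 1.006
lin [ 0.2639 -0.2972 -0.0691] rot [-7.000e-02 -6.000e-02 -6.726e+01]
```

Emit:
apply_moves --commands '[{"linear": [0.033, -0.037, -0.035], "delta_rot": [0, 0, -8.4], "fingers": 0}, {"linear": [0.066, -0.074, -0.05], "delta_rot": [0, 0, -16.8], "fingers": 0}, {"linear": [0.099, -0.111, -0.069], "delta_rot": [0, 0, -25.2], "fingers": 0}, {"linear": [0.132, -0.148, -0.069], "delta_rot": [0, 0, -33.6], "fingers": 0}, {"linear": [0.165, -0.185, -0.069], "delta_rot": [0, 0, -42], "fingers": 0}, {"linear": [0.198, -0.222, -0.069], "delta_rot": [0, 0, -50.4], "fingers": 0}, {"linear": [0.231, -0.259, -0.069], "delta_rot": [0, 0, -58.8], "fingers": 0}, {"linear": [0.264, -0.297, -0.069], "delta_rot": [0, 0, -67.2], "fingers": 0}]'

```text
time: 0.95
tool_pos: [0.3662, -0.2108, 0.3001]
tool_rot: [0.0, 0.706, 0.709, 0.0]
contact_force: [1.6, 0.4, -0.4]
gripper_width: 1.001
```

```bash
python3 - <<'E'
from h import *
plan([.50,.15,.30],64)
E
```

```text
t 0.95 pos [ 0.3662 -0.2108  0.3001] yang 0.24 zax [ 3.e-04 -0.e+00 -1.e+00] F [ 1.55  0.37 -0.42] w 1.001
lin [3.603e-01 1.353e-01 1.000e-04] rot [ 2.000e-02  1.000e-02 -6.376e+01]
```

Emit:
apply_moves --commands '[{"linear": [0.044, 0.016, 0], "delta_rot": [0, 0, -8], "fingers": 0}, {"linear": [0.088, 0.032, 0], "delta_rot": [0, 0, -16], "fingers": 60}, {"linear": [0.132, 0.048, 0], "delta_rot": [0, 0, -24], "fingers": 120}, {"linear": [0.176, 0.064, 0], "delta_rot": [0, 0, -32], "fingers": 255}, {"linear": [0.22, 0.08, 0], "delta_rot": [0, 0, -40], "fingers": 255}, {"linear": [0.264, 0.097, 0], "delta_rot": [0, 0, -48], "fingers": 255}, {"linear": [0.308, 0.114, 0], "delta_rot": [0, 0, -56], "fingers": 255}, {"linear": [0.35, 0.13, 0], "delta_rot": [0, 0, -64], "fingers": 255}]'

```text
time: 1.75
tool_pos: [0.4967, 0.1393, 0.3]
tool_rot: [0.0, 0.222, 0.975, -0.0]
contact_force: [-0.2, -1.2, 0.1]
gripper_width: -0.0
```

Emit:
apply_moves --commands '[{"linear": [0, 0, 0], "delta_rot": [0, 0, 0], "fingers": 255}, {"linear": [0, 0, 0], "delta_rot": [0, 0, 0], "fingers": 255}, {"linear": [0, 0, 0], "delta_rot": [0, 0, 0], "fingers": 255}, {"linear": [0, 0, 0], "delta_rot": [0, 0, 0], "fingers": 255}, {"linear": [0, 0, 0], "delta_rot": [0, 0, 0], "fingers": 255}, {"linear": [0, 0, 0], "delta_rot": [0, 0, 0], "fingers": 255}, {"linear": [0, 0, 0], "delta_rot": [0, 0, 0], "fingers": 255}, {"linear": [0, 0, 0], "delta_rot": [0, 0, 0], "fingers": 255}]'

```text
time: 2.55
tool_pos: [0.4966, 0.1368, 0.3004]
tool_rot: [0.0, 0.226, 0.974, 0.0]
contact_force: [-0.1, -0.7, -0.1]
gripper_width: -0.001
```

```bash
python3 - <<'E'
from h import *
import pickle
s=state();im=eyes.grab_frame("wrist");cv2.imwrite("pics/w1.png",im[:,:,::-1]);pickle.dump(s,open("w1.pkl","wb"))
plan([.497,.148,.30],64)
E
```

```text
t 2.6 pos [0.4966 0.1369 0.3004] yang 63.92 zax [ 1.e-04  0.e+00 -1.e+00] F [ 0.1   0.45 -0.15] w -0.001
lin [0.0045 0.0101 0.0004] rot [ 0.    0.01 -0.08]
```

View pics/w1.png

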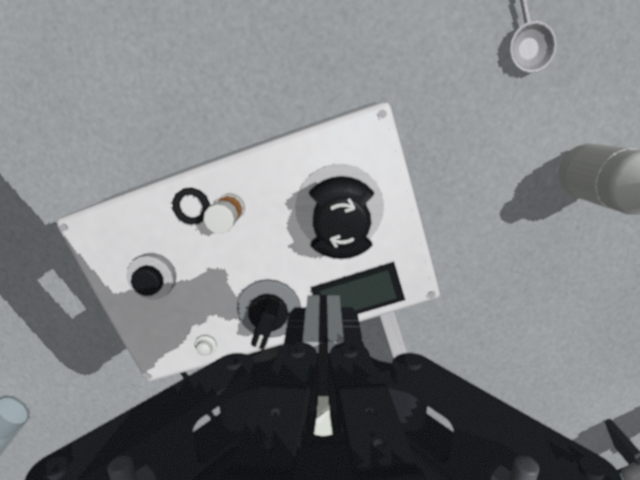

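The wrist view shows the cap at about (342,217) with its notches left and right, the start plunger at (147,280), and the screws at (382,114), (431,295) and (64,226). I'll measure from it.

```bash
cat > m.py <<'E'
from h import *
import pickle,sys
np.set_printoptions(precision=4,suppress=True)
def cap(f,s,box,z,thr=50):
    c=cam("wrist",s);im=cv2.imread(f);g=im.max(2);x0,y0,x1,y1=box
    m=(g[y0:y1,x0:x1]<thr).astype(np.uint8)
    n,l,st,_=cv2.connectedComponentsWithStats(m);k=1+np.argmax(st[1:,4]);ys,xs=np.where(l==k)
    return np.array([onz(c,x+x0,y+y0,z) for x,y in zip(xs,ys)])[:,:2]
E
python3 - <<'E'
from m import *
s=pickle.load(open("w1.pkl","rb"));f="pics/w1.png";c=cam("wrist",s)
for z in (.17,.158):
  W=cap(f,s,(300,165,385,265),z);(cc,r)=cv2.minEnclosingCircle((W*1000).astype(np.float32));print(z,cc,r,W.mean(0))
d=W-np.array(cc)/1000;a=np.degrees(np.arctan2(d[:,1],d[:,0]));rr=np.hypot(*d.T)
print([(k,round(rr[(a>=k)&(a<k+10)].max()*1000,1)) for k in range(-180,180,10)])
print("start",[ (W:=cap(f,s,(130,264,165,298),.142)).mean(0), cv2.minEnclosingCircle((W*1000).astype(np.float32))])
print([onz(c,u,v,.12) for u,v in[(382,114),(431,295),(64,226)]])
E
python3 -c "
import cv2
a=cv2.imread('pics/w1.png')[150:310,100:400];cv2.imwrite('pics/w1c.png',cv2.resize(a,None,fx=2.6,fy=2.6,interpolation=2))"
```

```text
0.17 (495.96710205078125, 149.96994018554688) 31.102277755737305 [0.4954 0.1494]
0.158 (499.17333984375, 149.05874633789062) 32.469322204589844 [0.4986 0.1484]
[(-180, np.float64(32.2)), (-170, np.float64(32.5)), (-160, np.float64(32.1)), (-150, np.float64(22.1)), (-140, np.float64(21.8)), (-130, np.float64(21.4)), (-120, np.float64(21.7)), (-110, np.float64(22.1)), (-100, np.float64(22.3)), (-90, np.float64(22.7)), (-80, np.float64(32.1)), (-70, np.float64(32.4)), (-60, np.float64(32.4)), (-50, np.float64(32.4)), (-40, np.float64(32.2)), (-30, np.float64(32.3)), (-20, np.float64(32.4)), (-10, np.float64(32.3)), (0, np.float64(32.3)), (10, np.float64(32.5)), (20, np.float64(31.8)), (30, np.float64(23.5)), (40, np.float64(23.0)), (50, np.float64(22.8)), (60, np.float64(22.2)), (70, np.float64(21.6)), (80, np.float64(21.4)), (90, np.float64(21.1)), (100, np.float64(31.6)), (110, np.float64(31.9)), (120, np.float64(31.9)), (130, np.float64(32.1)), (140, np.float64(32.3)), (150, np.float64(32.4)), (160, np.float64(32.3)), (170, np.float64(32.2))]
start [array([ 0.4795, -0.0302]), ((479.7251281738281, -30.40968132019043), 14.696525573730469)]
[array([0.4441, 0.2143, 0.12  ]), array([0.6155, 0.1915, 0.12  ]), array([ 0.4039, -0.0847,  0.12  ])]
```

View pics/w1c.png

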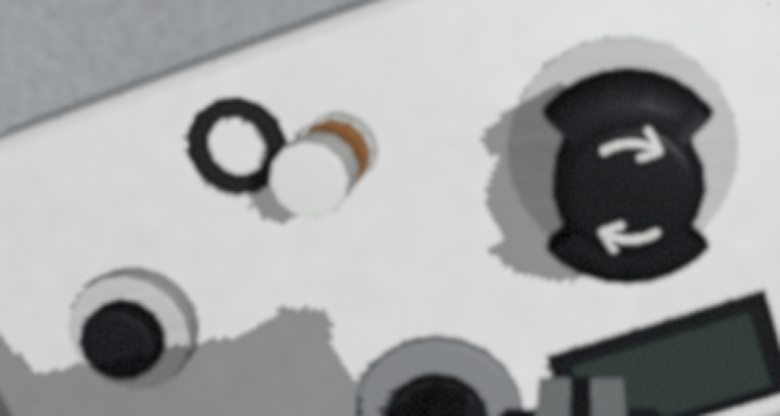

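```bash
python3 - <<'E'
from m import *
s=pickle.load(open("w1.pkl","rb"));c=cam("wrist",s)
print(onz(c,339.6,208.1,.122))
E
python3 - <<'E'
from h import *
plan([.498,.1487,.182],64)
E
```

```text
[0.5    0.1494 0.122 ]
t 2.6 pos [0.4966 0.1369 0.3004] yang 63.92 zax [ 1.e-04  0.e+00 -1.e+00] F [ 0.1   0.45 -0.15] w -0.001
lin [0.0039 0.0112 0.1184] rot [ 0.    0.01 -0.08]
```

Emit:
apply_moves --commands '[{"linear": [0.002, 0.006, 0.03], "delta_rot": [0, 0, 0], "fingers": 255}, {"linear": [0.004, 0.0115, 0.06], "delta_rot": [0, 0, 0], "fingers": 255}, {"linear": [0.004, 0.0115, 0.09], "delta_rot": [0, 0, 0], "fingers": 255}, {"linear": [0.004, 0.0115, 0.11], "delta_rot": [0, 0, 0], "fingers": 255}, {"linear": [0.004, 0.0115, 0.118], "delta_rot": [0, 0, 0], "fingers": 255}, {"linear": [0.004, 0.0115, 0.118], "delta_rot": [0, 0, 0], "fingers": 255}, {"linear": [0.004, 0.0115, 0.118], "delta_rot": [0, 0, 0], "fingers": 255}, {"linear": [0.004, 0.0115, 0.118], "delta_rot": [0, 0, 0], "fingers": 255}]'

```text
time: 3.4
tool_pos: [0.4991, 0.1493, 0.1842]
tool_rot: [0.001, 0.226, 0.974, 0.001]
contact_force: [-0.0, -0.4, 0.6]
gripper_width: -0.001
```

```bash
python3 - <<'E'
from h import *
s=state();plan([.4985,.149,.170],64,s)
ims=[eyes.grab_frame(n) for n in("wrist","scene")]
cv2.imwrite("pics/w2.png",ims[0][:,:,::-1]);cv2.imwrite("pics/s2.png",cv2.resize(ims[1][150:270,250:410,::-1],None,fx=5,fy=5))
E
```

```text
t 3.4 pos [0.4991 0.1493 0.1842] yang 63.93 zax [ 3.e-03  5.e-04 -1.e+00] F [-0.02 -0.43  0.6 ] w -0.001
lin [ 0.0004 -0.0005  0.0142] rot [ 0.1   0.14 -0.07]
```

View pics/w2.png

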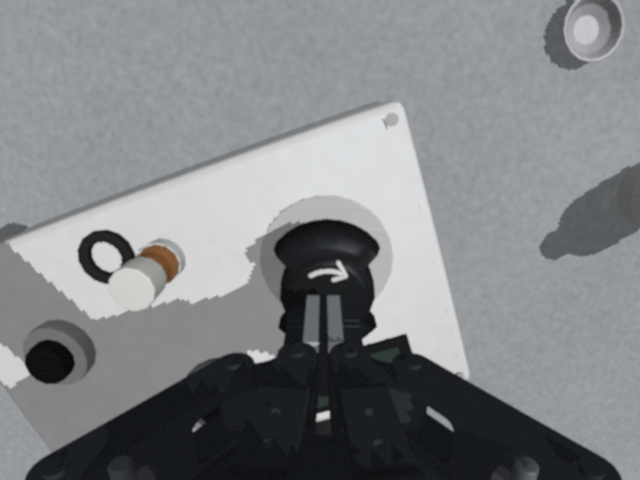

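View pics/s2.png

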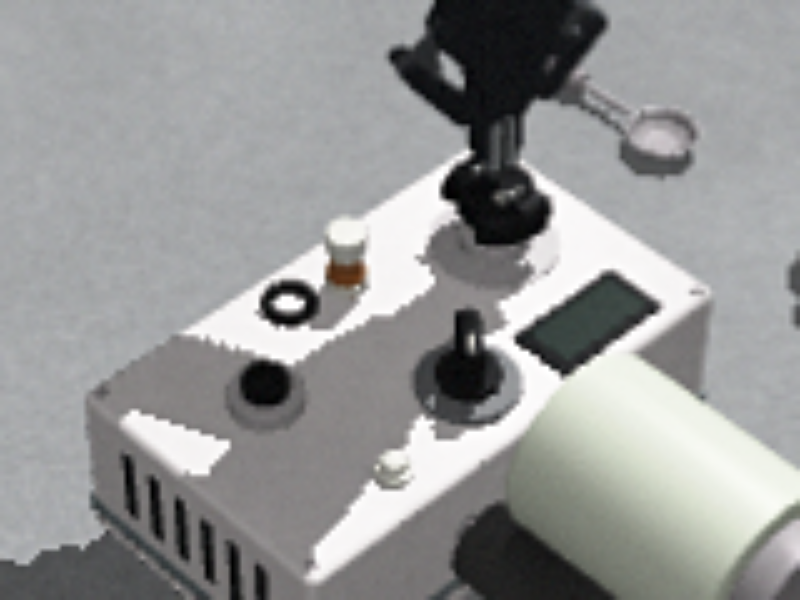

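The closed fingertips are centred over the cap. Pressing down gradually while watching the force.

Emit:
apply_moves --commands '[{"linear": [0, 0, 0.006], "delta_rot": [0, 0, 0], "fingers": 255}, {"linear": [0, 0, 0.01], "delta_rot": [0, 0, 0], "fingers": 255}, {"linear": [0, 0, 0.013], "delta_rot": [0, 0, 0], "fingers": 255}, {"linear": [0, 0, 0.015], "delta_rot": [0, 0, 0], "fingers": 255}, {"linear": [0, 0, 0.016], "delta_rot": [0, 0, 0], "fingers": 255}, {"linear": [0, 0, 0.017], "delta_rot": [0, 0, 0], "fingers": 255}, {"linear": [0, 0, 0.018], "delta_rot": [0, 0, 0], "fingers": 255}, {"linear": [0, 0, 0.018], "delta_rot": [0, 0, 0], "fingers": 255}]'

```text
time: 4.3
tool_pos: [0.4982, 0.1492, 0.1653]
tool_rot: [0.0, 0.225, 0.974, 0.0]
contact_force: [-2.1, -0.4, 6.1]
gripper_width: 0.002
```

Emit:
apply_moves --commands '[{"linear": [0, 0, 0.001], "delta_rot": [0, 0, 0], "fingers": 255}, {"linear": [0, 0, 0.002], "delta_rot": [0, 0, 0], "fingers": 255}, {"linear": [0, 0, 0.003], "delta_rot": [0, 0, 0], "fingers": 255}, {"linear": [0, 0, 0.004], "delta_rot": [0, 0, 0], "fingers": 255}, {"linear": [0, 0, 0.005], "delta_rot": [0, 0, 0], "fingers": 255}, {"linear": [0, 0, 0.006], "delta_rot": [0, 0, 0], "fingers": 255}, {"linear": [0, 0, 0.006], "delta_rot": [0, 0, 0], "fingers": 255}, {"linear": [0, 0, 0.006], "delta_rot": [0, 0, 0], "fingers": 255}]'

```text
time: 5.1
tool_pos: [0.4983, 0.1492, 0.1601]
tool_rot: [0.0, 0.225, 0.974, 0.0]
contact_force: [-4.5, -0.5, 8.9]
gripper_width: -0.001
```

Emit:
apply_moves --commands '[{"linear": [0, 0, 0.001], "delta_rot": [0, 0, 0], "fingers": 255}, {"linear": [0, 0, 0.0018], "delta_rot": [0, 0, 0], "fingers": 255}, {"linear": [0, 0, 0.0018], "delta_rot": [0, 0, 0], "fingers": 255}, {"linear": [0, 0, 0.0018], "delta_rot": [0, 0, 0], "fingers": 255}, {"linear": [0, 0, 0.0018], "delta_rot": [0, 0, 0], "fingers": 255}, {"linear": [0, 0, 0.0018], "delta_rot": [0, 0, 0], "fingers": 255}, {"linear": [0, 0, 0.0018], "delta_rot": [0, 0, 0], "fingers": 255}, {"linear": [0, 0, 0.0018], "delta_rot": [0, 0, 0], "fingers": 255}]'

```text
time: 5.9
tool_pos: [0.4984, 0.1493, 0.1587]
tool_rot: [0.0, 0.225, 0.974, 0.0]
contact_force: [-5.1, 0.0, 9.6]
gripper_width: -0.004
```

Emit:
apply_moves --commands '[{"linear": [0, 0, -0.004], "delta_rot": [0, 0, 0], "fingers": 255}, {"linear": [0, 0, -0.012], "delta_rot": [0, 0, 0], "fingers": 255}, {"linear": [0, 0, -0.025], "delta_rot": [0, 0, 0], "fingers": 255}, {"linear": [0, 0, -0.045], "delta_rot": [0, 0, 0], "fingers": 200}, {"linear": [0, 0, -0.06], "delta_rot": [0, 0, 0], "fingers": 120}, {"linear": [0, 0, -0.06], "delta_rot": [0, 0, 0], "fingers": 90}, {"linear": [0, 0, -0.06], "delta_rot": [0, 0, 0], "fingers": 75}, {"linear": [0, 0, -0.06], "delta_rot": [0, 0, 0], "fingers": 75}]'

```text
time: 6.7
tool_pos: [0.4974, 0.1491, 0.2154]
tool_rot: [-0.001, 0.226, 0.974, -0.0]
contact_force: [-0.0, -0.2, 0.7]
gripper_width: 0.705
```

```bash
python3 - <<'E'
from h import *
s=state();plan([.4985,.149,.22],76,s)
ims=[eyes.grab_frame(n) for n in("wrist","scene")]
cv2.imwrite("pics/w3.png",ims[0][:,:,::-1]);cv2.imwrite("pics/s3.png",cv2.resize(ims[1][150:270,250:410,::-1],None,fx=5,fy=5))
E
```

```text
t 6.7 pos [0.4974 0.1491 0.2154] yang 63.93 zax [-1.8e-03 -3.0e-04 -1.0e+00] F [-0.03 -0.19  0.68] w 0.705
lin [-0.001   0.0004 -0.0046] rot [ -0.05  -0.09 -12.07]
```

View pics/w3.png

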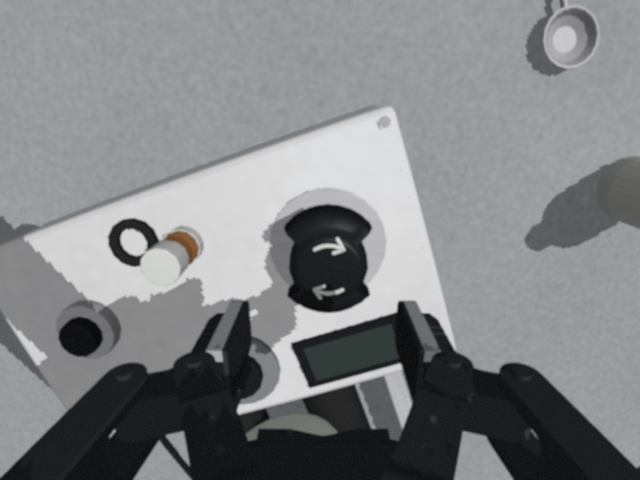

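View pics/s3.png

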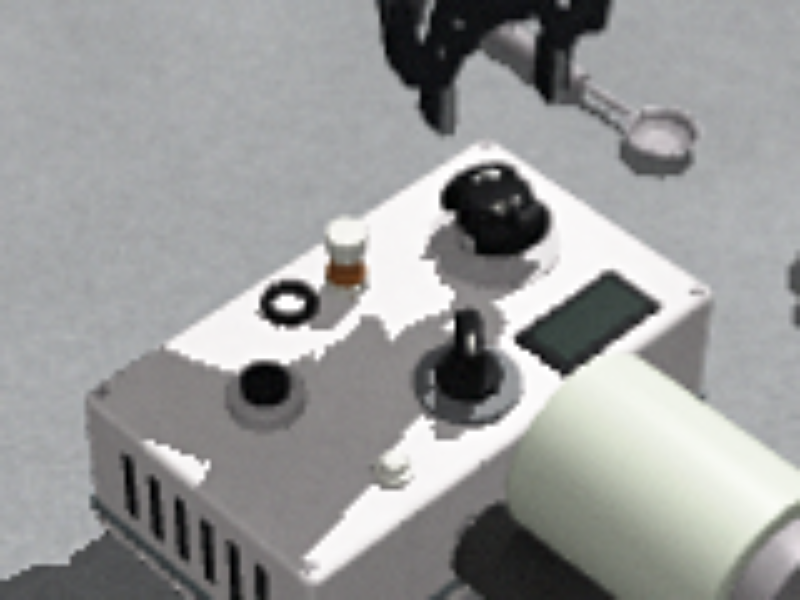

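```bash
python3 - <<'E'
from h import *
im=eyes.grab_frame("scene");cv2.imwrite("pics/s4.png",im[:,:,::-1]);a=cv2.imread("pics/scene0.png");b=cv2.imread("pics/s4.png")
for z in (.17,.162): print(z,proj(cam("scene"),[.4985,.149,z]))
for i in (a,b):
    g=i.max(2)[172:205,333:365]<55;n,l,st,c=cv2.connectedComponentsWithStats(g.astype(np.uint8));k=1+np.argmax(st[1:,4]);print(c[k]+[333,172],st[k])
plan([.4985,.149,.18],74)
E
```

```text
0.17 [347.71083933 185.17143674]
0.162 [347.61454166 187.24906835]
[348.65350877 190.27631579] [  5   9  22  18 228]
[348.47058824 192.08403361] [  5  11  22  18 238]
t 6.85 pos [0.4975 0.1491 0.2154] yang 63.93 zax [-1.9e-03 -3.0e-04 -1.0e+00] F [-0.21 -0.56 -0.06] w 0.707
lin [-0.001   0.0004  0.0354] rot [ -0.05  -0.09 -10.07]
```

The cap image dropped about 1.9 px, where about 2 is expected for 7.5 mm, so it is latched. Next I line the fingers up with the notches.

Emit:
apply_moves --commands '[{"linear": [-0.001, 0, 0], "delta_rot": [0, 0, -5], "fingers": 96}, {"linear": [-0.001, 0, 0.01], "delta_rot": [0, 0, -10], "fingers": 96}, {"linear": [-0.001, 0, 0.02], "delta_rot": [0, 0, -10], "fingers": 96}, {"linear": [-0.001, 0, 0.03], "delta_rot": [0, 0, -10], "fingers": 96}, {"linear": [-0.001, 0, 0.035], "delta_rot": [0, 0, -10], "fingers": 96}, {"linear": [-0.001, 0, 0.035], "delta_rot": [0, 0, -10], "fingers": 96}, {"linear": [-0.001, 0, 0.035], "delta_rot": [0, 0, -10], "fingers": 96}, {"linear": [-0.001, 0, 0.035], "delta_rot": [0, 0, -10], "fingers": 96}]'

```text
time: 7.65
tool_pos: [0.4993, 0.1488, 0.1821]
tool_rot: [0.0, 0.14, 0.99, 0.0]
contact_force: [0.8, 0.3, 0.2]
gripper_width: 0.623
```

```bash
python3 - <<'E'
from h import *
s=state();plan([.4985,.149,.132],74,s)
ims=[eyes.grab_frame(n) for n in("wrist","scene")]
cv2.imwrite("pics/w5.png",ims[0][:,:,::-1]);cv2.imwrite("pics/s5.png",cv2.resize(ims[1][140:260,270:430,::-1],None,fx=5,fy=5))
E
```

```text
t 7.65 pos [0.4993 0.1488 0.1821] yang 73.92 zax [ 9.e-04  2.e-04 -1.e+00] F [0.76 0.32 0.23] w 0.623
lin [ 0.0008 -0.      0.0501] rot [ 0.02  0.05 -0.08]
```

View pics/w5.png

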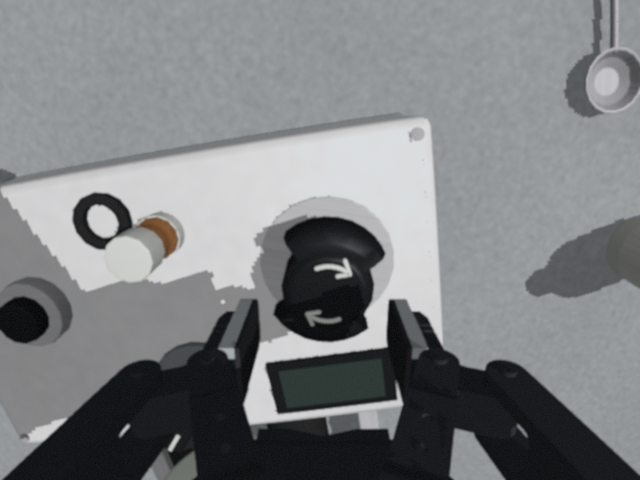

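View pics/s5.png

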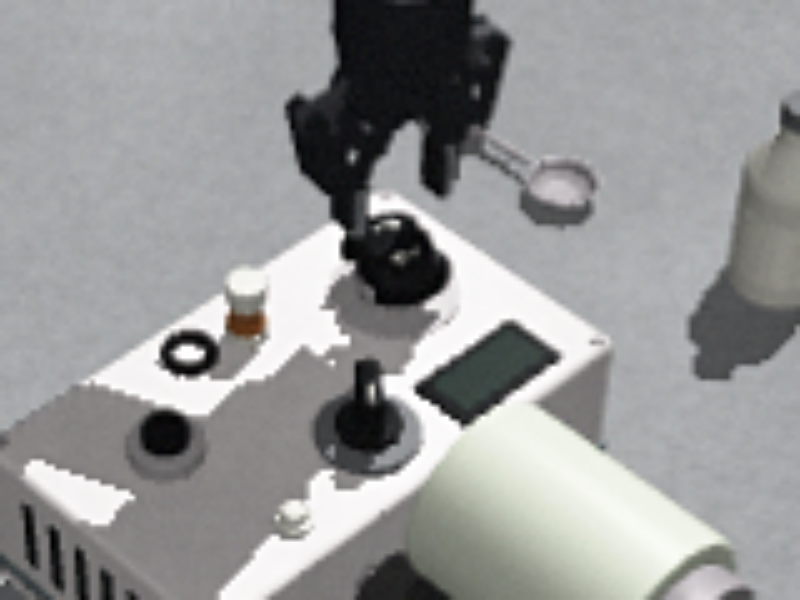

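Emit:
apply_moves --commands '[{"linear": [0.0005, 0, 0.003], "delta_rot": [0, 0, 4], "fingers": 96}, {"linear": [0.0005, 0, 0.006], "delta_rot": [0, 0, 6], "fingers": 96}, {"linear": [0.0005, 0, 0.01], "delta_rot": [0, 0, 6], "fingers": 96}, {"linear": [0.0005, 0, 0.014], "delta_rot": [0, 0, 6], "fingers": 96}, {"linear": [0.0005, 0, 0.018], "delta_rot": [0, 0, 6], "fingers": 96}, {"linear": [0.0005, 0, 0.022], "delta_rot": [0, 0, 6], "fingers": 96}, {"linear": [0.0005, 0, 0.026], "delta_rot": [0, 0, 6], "fingers": 96}, {"linear": [0.0005, 0, 0.028], "delta_rot": [0, 0, 6], "fingers": 96}]'

```text
time: 8.55
tool_pos: [0.4982, 0.1488, 0.1529]
tool_rot: [-0.0, 0.191, 0.982, -0.0]
contact_force: [0.1, -0.2, -0.0]
gripper_width: 0.624
```

Emit:
apply_moves --commands '[{"linear": [0, 0, 0.003], "delta_rot": [0, 0, 0], "fingers": 96}, {"linear": [0, 0, 0.006], "delta_rot": [0, 0, 0], "fingers": 96}, {"linear": [0, 0, 0.009], "delta_rot": [0, 0, 0], "fingers": 96}, {"linear": [0, 0, 0.012], "delta_rot": [0, 0, 0], "fingers": 96}, {"linear": [0, 0, 0.015], "delta_rot": [0, 0, 0], "fingers": 96}, {"linear": [0, 0, 0.018], "delta_rot": [0, 0, 0], "fingers": 96}, {"linear": [0, 0, 0.02], "delta_rot": [0, 0, 0], "fingers": 96}, {"linear": [0, 0, 0.02], "delta_rot": [0, 0, 0], "fingers": 96}]'

```text
time: 9.35
tool_pos: [0.4982, 0.1488, 0.1331]
tool_rot: [-0.0, 0.191, 0.982, -0.0]
contact_force: [0.8, 0.2, 0.9]
gripper_width: 0.625
```

```bash
python3 - <<'E'
from h import *
s=state();plan([.4985,.149,.132],68,s)
ims=[eyes.grab_frame(n) for n in("wrist","scene")]
cv2.imwrite("pics/w6.png",ims[0][:,:,::-1]);cv2.imwrite("pics/s6.png",cv2.resize(ims[1][140:260,270:430,::-1],None,fx=5,fy=5))
E
```

```text
t 9.35 pos [0.4982 0.1488 0.1331] yang 67.94 zax [-7.e-04 -1.e-04 -1.e+00] F [0.84 0.17 0.88] w 0.625
lin [-0.0002  0.0003  0.0011] rot [-0.02 -0.03 -0.06]
```

View pics/w6.png

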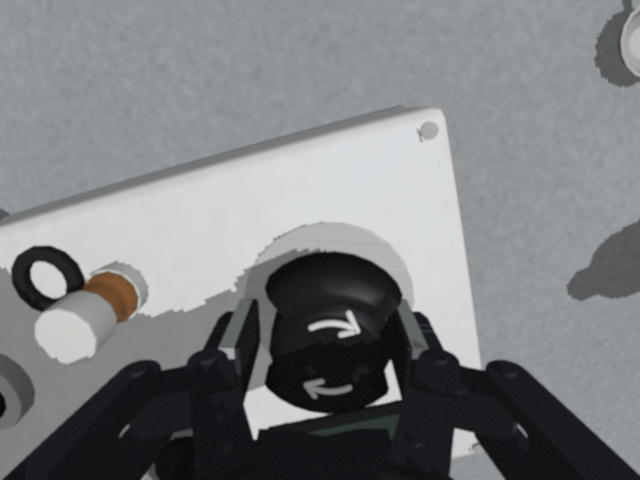

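View pics/s6.png

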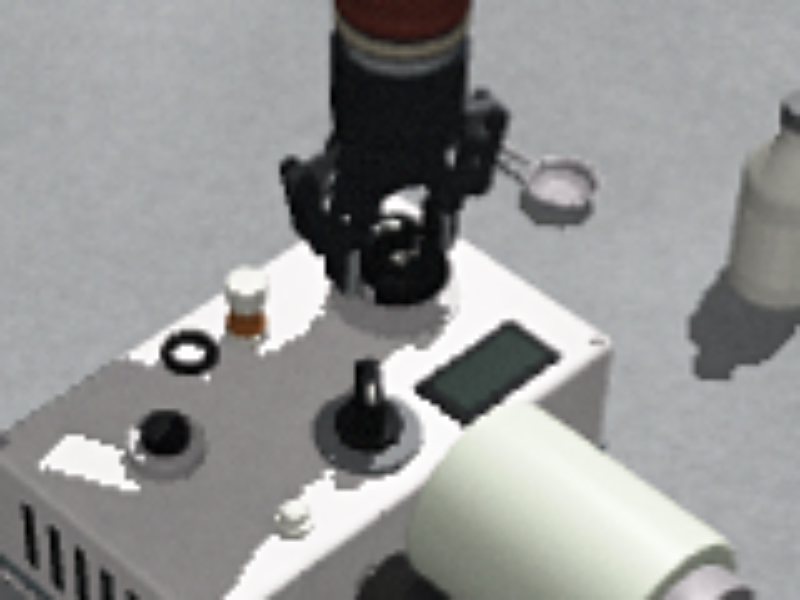

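The fingers sit in both notches without contact. Twisting clockwise now.

Emit:
apply_moves --commands '[{"linear": [0, 0, 0], "delta_rot": [0, 0, 5], "fingers": 96}, {"linear": [0, 0, 0], "delta_rot": [0, 0, 10], "fingers": 96}, {"linear": [0, 0, 0], "delta_rot": [0, 0, 15], "fingers": 96}, {"linear": [0, 0, 0], "delta_rot": [0, 0, 20], "fingers": 96}, {"linear": [0, 0, 0], "delta_rot": [0, 0, 25], "fingers": 96}, {"linear": [0, 0, 0], "delta_rot": [0, 0, 30], "fingers": 96}, {"linear": [0, 0, 0], "delta_rot": [0, 0, 35], "fingers": 96}, {"linear": [0, 0, 0], "delta_rot": [0, 0, 40], "fingers": 96}]'

```text
time: 10.25
tool_pos: [0.4982, 0.1498, 0.1337]
tool_rot: [-0.001, 0.517, 0.856, 0.001]
contact_force: [-0.6, 2.7, -0.2]
gripper_width: 0.622
```

```bash
python3 - <<'E'
from h import *
s=state();plan([.4985,.149,.132],28,s);print(s["ft_torque"])
ims=[eyes.grab_frame(n) for n in("wrist","scene")]
cv2.imwrite("pics/w7.png",ims[0][:,:,::-1])
E
```

```text
t 10.25 pos [0.4982 0.1498 0.1337] yang 27.75 zax [-4.0e-04  2.2e-03 -1.0e+00] F [-0.65  2.75 -0.21] w 0.622
lin [-0.0009 -0.0001  0.0017] rot [ 0.04 -0.12 -0.25]
[0.53427208 0.19562977 0.17443586]
```

View pics/w7.png

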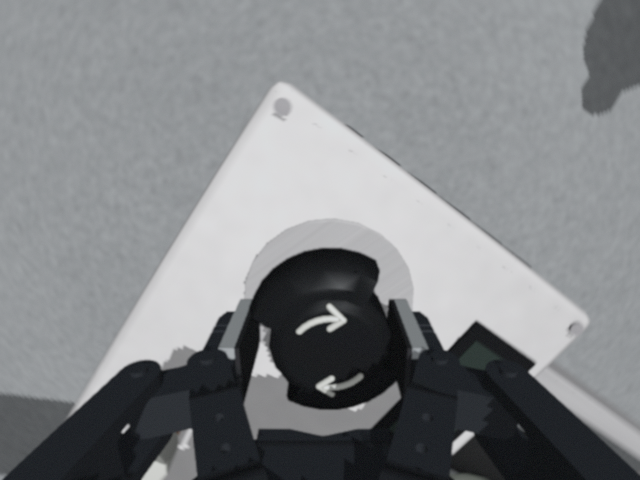

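Emit:
apply_moves --commands '[{"linear": [0, 0, 0], "delta_rot": [0, 0, 4], "fingers": 96}, {"linear": [0, 0, 0], "delta_rot": [0, 0, 8], "fingers": 96}, {"linear": [0, 0, 0], "delta_rot": [0, 0, 12], "fingers": 96}, {"linear": [0, 0, 0], "delta_rot": [0, 0, 16], "fingers": 96}, {"linear": [0, 0, 0], "delta_rot": [0, 0, 20], "fingers": 96}, {"linear": [0, 0, 0], "delta_rot": [0, 0, 24], "fingers": 96}, {"linear": [0, 0, 0], "delta_rot": [0, 0, 24], "fingers": 96}, {"linear": [0, 0, 0], "delta_rot": [0, 0, 24], "fingers": 96}]'

```text
time: 11.15
tool_pos: [0.4986, 0.1494, 0.1339]
tool_rot: [-0.0, 0.681, 0.732, 0.001]
contact_force: [-1.3, 4.2, 0.7]
gripper_width: 0.627
```

```bash
python3 - <<'E'
from h import *
s=state();plan([.4985,.149,.132],4,s);print(s["ft_torque"])
ims=[eyes.grab_frame(n) for n in("wrist","scene")]
cv2.imwrite("pics/w8.png",ims[0][:,:,::-1]);cv2.imwrite("pics/s8.png",cv2.resize(ims[1][140:260,270:430,::-1],None,fx=5,fy=5))
E
```

```text
t 11.15 pos [0.4986 0.1494 0.1339] yang 4.09 zax [ 5.0e-04  1.1e-03 -1.0e+00] F [-1.32  4.18  0.69] w 0.627
lin [-0.0004 -0.0001  0.0019] rot [ 0.03 -0.06  0.09]
[0.6964343  0.12843483 0.15547354]
```

View pics/w8.png

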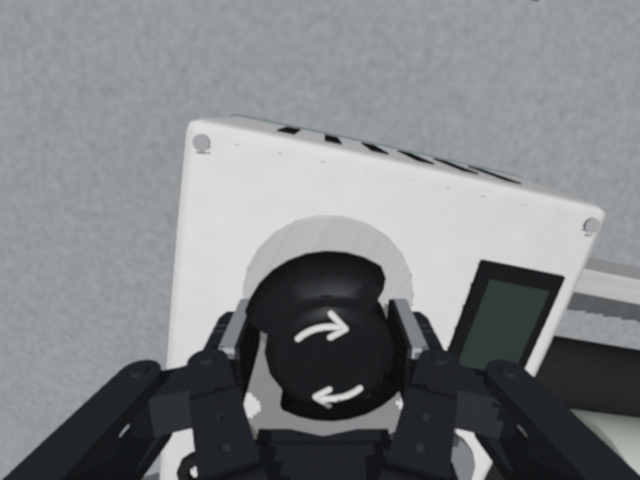

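View pics/s8.png

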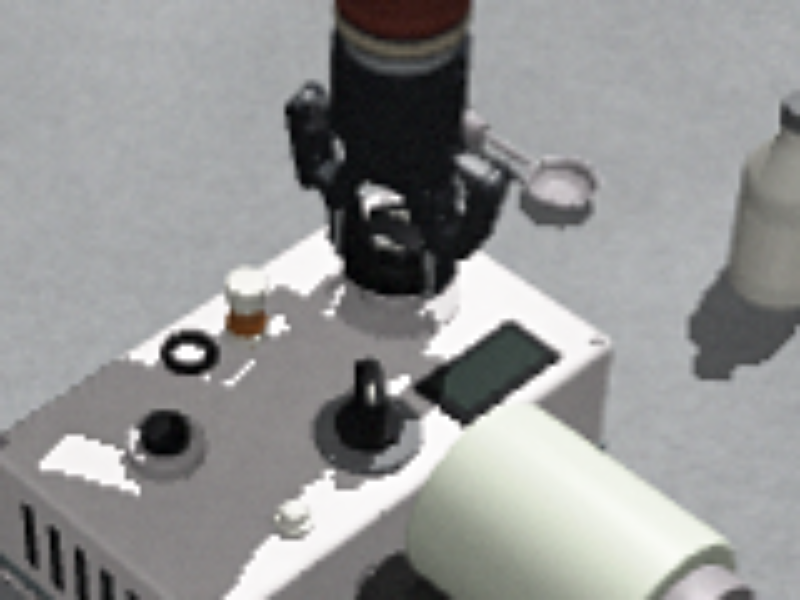

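Emit:
apply_moves --commands '[{"linear": [0, 0, 0], "delta_rot": [0, 0, 4], "fingers": 96}, {"linear": [0, 0, 0], "delta_rot": [0, 0, 8], "fingers": 96}, {"linear": [0, 0, 0], "delta_rot": [0, 0, 8], "fingers": 96}, {"linear": [0, 0, 0], "delta_rot": [0, 0, 4], "fingers": 96}, {"linear": [0, 0, 0], "delta_rot": [0, 0, -3], "fingers": 96}, {"linear": [0, 0, 0], "delta_rot": [0, 0, -10], "fingers": 96}, {"linear": [0, 0, 0], "delta_rot": [0, 0, -17], "fingers": 96}, {"linear": [0, 0, 0], "delta_rot": [0, 0, -24], "fingers": 96}]'

```text
time: 12.05
tool_pos: [0.4992, 0.1485, 0.1338]
tool_rot: [0.001, 0.513, 0.858, 0.0]
contact_force: [1.7, 3.0, -0.1]
gripper_width: 0.625
```

Emit:
apply_moves --commands '[{"linear": [0, 0, 0], "delta_rot": [0, 0, -7], "fingers": 96}, {"linear": [0, 0, 0], "delta_rot": [0, 0, -14], "fingers": 96}, {"linear": [0, 0, 0], "delta_rot": [0, 0, -21], "fingers": 96}, {"linear": [0, 0, 0], "delta_rot": [0, 0, -28], "fingers": 96}, {"linear": [0, 0, 0], "delta_rot": [0, 0, -35], "fingers": 96}, {"linear": [0, 0, 0], "delta_rot": [0, 0, -38], "fingers": 96}, {"linear": [0, 0, 0], "delta_rot": [0, 0, -38], "fingers": 96}, {"linear": [0, 0, 0], "delta_rot": [0, 0, -38], "fingers": 96}]'

```text
time: 12.85
tool_pos: [0.4985, 0.1482, 0.1334]
tool_rot: [0.0, 0.209, 0.978, -0.001]
contact_force: [-0.3, 0.2, -0.1]
gripper_width: 0.627
```

```bash
python3 - <<'E'
from h import *
s=state();plan([.4985,.149,.22],66,s);print(s["ft_torque"])
ims=[eyes.grab_frame(n) for n in("wrist","scene")]
cv2.imwrite("pics/w9.png",ims[0][:,:,::-1]);cv2.imwrite("pics/s9.png",cv2.resize(ims[1][140:260,270:430,::-1],None,fx=5,fy=5))
E
```

```text
t 12.85 pos [0.4985 0.1482 0.1334] yang 65.88 zax [-1.0e-04 -1.2e-03 -1.0e+00] F [-0.29  0.22 -0.07] w 0.627
lin [ 0.0002  0.0006 -0.0866] rot [-0.07  0.02 -0.12]
[0.00254971 0.00628945 0.00115591]
```

View pics/w9.png

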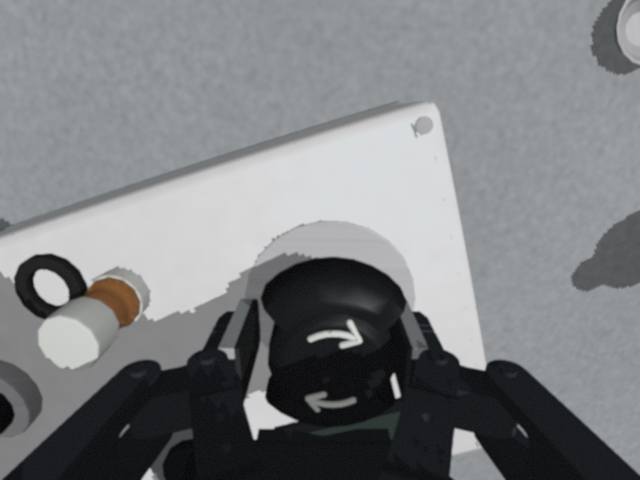

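The cap has swung back and looks larger, and there is no contact. Lifting straight up to check it is out.

Emit:
apply_moves --commands '[{"linear": [0, 0.0005, -0.006], "delta_rot": [0, 0, 0], "fingers": 96}, {"linear": [0, 0.0005, -0.014], "delta_rot": [0, 0, 0], "fingers": 96}, {"linear": [0, 0.0005, -0.024], "delta_rot": [0, 0, 0], "fingers": 96}, {"linear": [0, 0.0005, -0.036], "delta_rot": [0, 0, 0], "fingers": 96}, {"linear": [0, 0.0005, -0.05], "delta_rot": [0, 0, 0], "fingers": 96}, {"linear": [0, 0.0005, -0.07], "delta_rot": [0, 0, 0], "fingers": 96}, {"linear": [0, 0.0005, -0.09], "delta_rot": [0, 0, 0], "fingers": 160}, {"linear": [0, 0.0005, -0.09], "delta_rot": [0, 0, 0], "fingers": 255}]'

```text
time: 13.75
tool_pos: [0.5008, 0.1497, 0.2283]
tool_rot: [0.004, 0.208, 0.978, 0.001]
contact_force: [0.5, 0.4, 0.1]
gripper_width: 0.293
```

```bash
python3 - <<'E'
from h import *
s=state()
im=eyes.grab_frame("scene");cv2.imwrite("pics/s10.png",im[:,:,::-1])
w=eyes.grab_frame("wrist");cv2.imwrite("pics/w10.png",w[:,:,::-1])
for f in("scene0","s4","s10"):
    i=cv2.imread(f"pics/{f}.png")
    g=i.max(2)[172:205,333:365]<55;n,l,st,c=cv2.connectedComponentsWithStats(g.astype(np.uint8));k=1+np.argmax(st[1:,4]);print(c[k]+[333,172],st[k])
# start plunger centre from scene0 at .142
i=cv2.imread("pics/scene0.png");g=(i.max(2)[218:234,295:312]<60);n,l,st,c=cv2.connectedComponentsWithStats(g.astype(np.uint8));k=1+np.argmax(st[1:,4]);u=c[k]+[295,218];print(u,st[k],onz(cam("scene"),*u,.139))
plan([.480,-.0315,.23],66,s)
cv2.imwrite("pics/s10c.png",cv2.resize(im[140:260,270:430,::-1],None,fx=5,fy=5))
E
```

```text
[348.65350877 190.27631579] [  5   9  22  18 228]
[348.47058824 192.08403361] [  5  11  22  18 238]
[348.64473684 190.26754386] [  5   9  22  18 228]
[302.359375 226.53125 ] [ 3  5 10  8 64] [ 0.48426074 -0.035604    0.139     ]
t 13.75 pos [0.5008 0.1497 0.2283] yang 65.94 zax [ 0.0077  0.0011 -1.    ] F [0.51 0.41 0.1 ] w 0.293
lin [-0.0549 -0.1739 -0.002 ] rot [ 0.24  0.38 -0.06]
```

View pics/s10c.png

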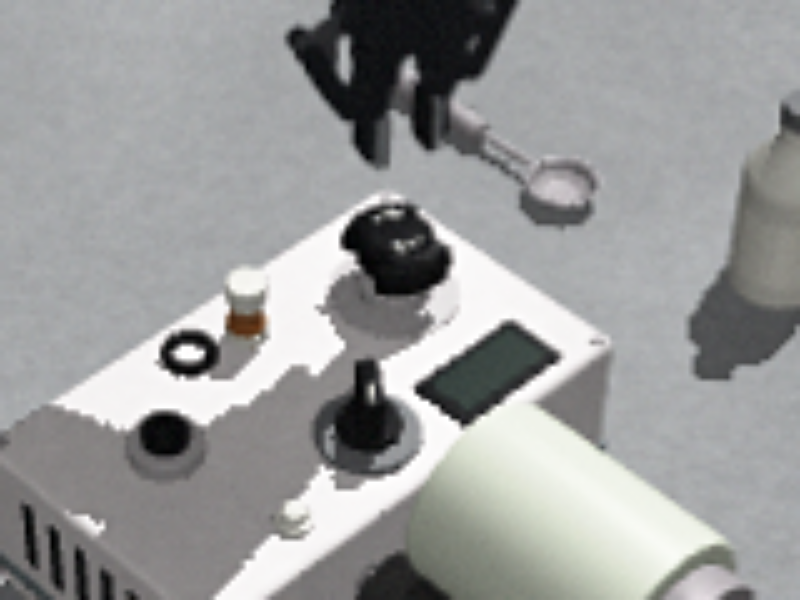

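View pics/w10.png

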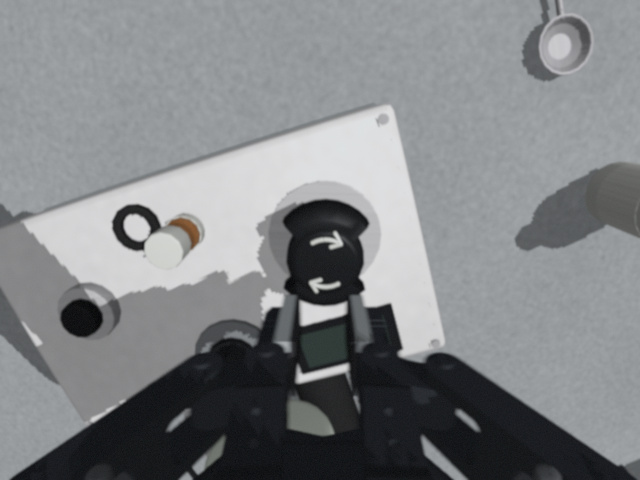

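The stop is back out: the mask centroid matches the initial one exactly. Moving over the start button.

Emit:
apply_moves --commands '[{"linear": [-0.01, -0.03, 0], "delta_rot": [0, 0, 0], "fingers": 255}, {"linear": [-0.02, -0.06, 0], "delta_rot": [0, 0, 0], "fingers": 255}, {"linear": [-0.03, -0.09, 0], "delta_rot": [0, 0, 0], "fingers": 255}, {"linear": [-0.04, -0.12, 0], "delta_rot": [0, 0, 0], "fingers": 255}, {"linear": [-0.048, -0.15, 0], "delta_rot": [0, 0, 0], "fingers": 255}, {"linear": [-0.055, -0.174, 0], "delta_rot": [0, 0, 0], "fingers": 255}, {"linear": [-0.055, -0.174, 0], "delta_rot": [0, 0, 0], "fingers": 255}, {"linear": [-0.055, -0.174, 0], "delta_rot": [0, 0, 0], "fingers": 255}]'

```text
time: 14.65
tool_pos: [0.4773, -0.0319, 0.2223]
tool_rot: [-0.001, 0.209, 0.978, 0.0]
contact_force: [-0.6, 0.0, -0.0]
gripper_width: 0.001
```

```bash
python3 - <<'E'
from m import *
s=state();w=eyes.grab_frame("wrist");cv2.imwrite("pics/w11.png",w[:,:,::-1]);pickle.dump(s,open("w11.pkl","wb"))
plan([.481,-.032,.155],66,s)
E
```

```text
t 14.65 pos [ 0.4773 -0.0319  0.2223] yang 65.87 zax [-0.0019  0.001  -1.    ] F [-0.59  0.03 -0.02] w 0.001
lin [-0.0035  0.0014  0.0673] rot [ 0.01 -0.12 -0.13]
```

View pics/w11.png

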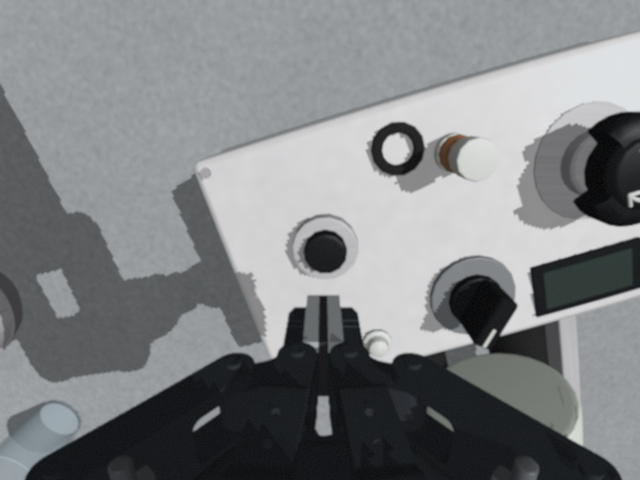

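```bash
python3 - <<'E'
from m import *
s=pickle.load(open("w11.pkl","rb"))
W=cap("pics/w11.png",s,(300,226,350,275),.142);print(W.mean(0),cv2.minEnclosingCircle((W*1000).astype(np.float32)))
E
```

```text
[ 0.4783 -0.0335] ((478.2851867675781, -32.839176177978516), 13.52424144744873)
```

Emit:
apply_moves --commands '[{"linear": [-0.001, 0, 0.015], "delta_rot": [0, 0, 0], "fingers": 255}, {"linear": [-0.001, 0, 0.03], "delta_rot": [0, 0, 0], "fingers": 255}, {"linear": [-0.001, 0, 0.045], "delta_rot": [0, 0, 0], "fingers": 255}, {"linear": [-0.001, 0, 0.058], "delta_rot": [0, 0, 0], "fingers": 255}, {"linear": [-0.001, 0, 0.066], "delta_rot": [0, 0, 0], "fingers": 255}, {"linear": [-0.001, 0, 0.072], "delta_rot": [0, 0, 0], "fingers": 255}, {"linear": [-0.001, 0, 0.074], "delta_rot": [0, 0, 0], "fingers": 255}, {"linear": [-0.001, 0, 0.074], "delta_rot": [0, 0, 0], "fingers": 255}]'

```text
time: 15.5
tool_pos: [0.4789, -0.0325, 0.1495]
tool_rot: [0.0, 0.209, 0.978, 0.0]
contact_force: [0.3, -0.1, 0.5]
gripper_width: 0.001
```

Emit:
apply_moves --commands '[{"linear": [0, 0, 0.004], "delta_rot": [0, 0, 0], "fingers": 255}, {"linear": [0, 0, 0.007], "delta_rot": [0, 0, 0], "fingers": 255}, {"linear": [0, 0, 0.009], "delta_rot": [0, 0, 0], "fingers": 255}, {"linear": [0, 0, 0.0105], "delta_rot": [0, 0, 0], "fingers": 255}, {"linear": [0, 0, 0.012], "delta_rot": [0, 0, 0], "fingers": 255}, {"linear": [0, 0, 0.0135], "delta_rot": [0, 0, 0], "fingers": 255}, {"linear": [0, 0, 0.014], "delta_rot": [0, 0, 0], "fingers": 255}, {"linear": [0, 0, 0.014], "delta_rot": [0, 0, 0], "fingers": 255}]'

```text
time: 16.3
tool_pos: [0.4791, -0.0325, 0.1361]
tool_rot: [0.0, 0.208, 0.978, -0.0]
contact_force: [-1.6, -0.2, 5.2]
gripper_width: 0.003
```

Emit:
apply_moves --commands '[{"linear": [0, 0, 0.001], "delta_rot": [0, 0, 0], "fingers": 255}, {"linear": [0, 0, 0.002], "delta_rot": [0, 0, 0], "fingers": 255}, {"linear": [0, 0, 0.002], "delta_rot": [0, 0, 0], "fingers": 255}, {"linear": [0, 0, 0.002], "delta_rot": [0, 0, 0], "fingers": 255}, {"linear": [0, 0, 0.002], "delta_rot": [0, 0, 0], "fingers": 255}, {"linear": [0, 0, 0.002], "delta_rot": [0, 0, 0], "fingers": 255}, {"linear": [0, 0, 0.002], "delta_rot": [0, 0, 0], "fingers": 255}, {"linear": [0, 0, 0.002], "delta_rot": [0, 0, 0], "fingers": 255}]'

```text
time: 17.1
tool_pos: [0.4792, -0.0325, 0.1359]
tool_rot: [0.0, 0.208, 0.978, -0.0]
contact_force: [-6.5, 0.6, 13.8]
gripper_width: 0.001
```

The button is on its end stop (the force rose and z stopped at 0.1359). Retracting.

Emit:
apply_moves --commands '[{"linear": [0, 0, -0.005], "delta_rot": [0, 0, 0], "fingers": 255}, {"linear": [0, 0, -0.015], "delta_rot": [0, 0, 0], "fingers": 255}, {"linear": [0, 0, -0.03], "delta_rot": [0, 0, 0], "fingers": 255}, {"linear": [0, 0, -0.05], "delta_rot": [0, 0, 0], "fingers": 255}, {"linear": [0, 0, -0.07], "delta_rot": [0, 0, 0], "fingers": 255}, {"linear": [0, 0, -0.09], "delta_rot": [0, 0, 0], "fingers": 255}, {"linear": [0, 0, -0.1], "delta_rot": [0, 0, 0], "fingers": 255}, {"linear": [0, 0, -0.1], "delta_rot": [0, 0, 0], "fingers": 255}]'

```text
time: 17.9
tool_pos: [0.4797, -0.0326, 0.2356]
tool_rot: [0.002, 0.208, 0.978, 0.0]
contact_force: [0.7, 0.1, 0.4]
gripper_width: -0.003
```

Emit:
apply_moves --commands '[{"linear": [0, 0, 0], "delta_rot": [0, 0, 0], "fingers": 255}, {"linear": [0, 0, 0], "delta_rot": [0, 0, 0], "fingers": 255}, {"linear": [0, 0, 0], "delta_rot": [0, 0, 0], "fingers": 255}, {"linear": [0, 0, 0], "delta_rot": [0, 0, 0], "fingers": 255}, {"linear": [0, 0, 0], "delta_rot": [0, 0, 0], "fingers": 255}, {"linear": [0, 0, 0], "delta_rot": [0, 0, 0], "fingers": 255}, {"linear": [0, 0, 0], "delta_rot": [0, 0, 0], "fingers": 255}, {"linear": [0, 0, 0], "delta_rot": [0, 0, 0], "fingers": 255}]'

```text
time: 18.7
tool_pos: [0.4788, -0.0324, 0.2335]
tool_rot: [0.0, 0.208, 0.978, -0.0]
contact_force: [-0.2, -0.2, -0.2]
gripper_width: 0.0
```

```bash
python3 - <<'E'
from h import *
s=state();print(s["time"],s["tool_pos"],s["contact_force"])
im=eyes.grab_frame("scene");cv2.imwrite("pics/s12.png",im[:,:,::-1])
for f in("scene0","s12"):
    i=cv2.imread(f"pics/{f}.png").max(2)
    for (x0,y0,x1,y1) in((333,172,365,205),(295,218,312,234)):
        g=i[y0:y1,x0:x1]<55;n,l,st,c=cv2.connectedComponentsWithStats(g.astype(np.uint8));k=1+np.argmax(st[1:,4]);print(f,c[k]+[x0,y0],st[k][4])
E
```

```text
18.7 [ 0.47882293 -0.03240811  0.23351941] [-0.17744013 -0.23020548 -0.15784897]
scene0 [348.65350877 190.27631579] 228
scene0 [302.28571429 226.52380952] 63
s12 [348.6622807  190.24122807] 228
s12 [302.28571429 226.52380952] 63
```

View pics/s12.png

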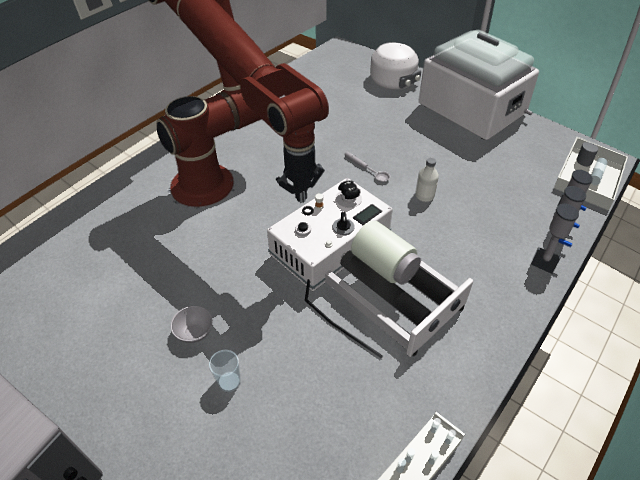

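The stop (348,190) and start button (302,226) match their initial images, nothing else has moved, and the arm hangs clear. Handing in.

```bash
python3 -c "
from plant import job_done
print(job_done())"
```

```text
the job is handed in; nothing more can be done
None
```

I pushed the stop in until it latched, twisted it clockwise until it sprang out, then pressed the start button in and let go. The job was handed in shortly after 18.7 s; the hand-in reports no verdict.

- **Stop pushed in:** I pressed to about 11 mm at roughly 10 N and lifted clear. In the scene camera the cap sat about 1.9 px lower, against about 2 px expected for 7.5 mm, so it had latched.
- **Stop twisted free:** With one fingertip in each notch I turned the tool 72° clockwise from just above the notch centres, which I estimate turned the cap about 50°. I then turned back and lifted away. The cap's image returned to where it started, within 0.01 px.
- **Start pressed:** I pressed it to its end stop, about 6 mm in with the reading rising to 14 N, and released it.

In the last scene picture the stop cap and start button were within 0.04 px of their starting images. The knob, jar, vial, gasket, beaker, bowl, bottle and spoon looked unmoved by eye; I did not measure them. The gripper hung about 9 cm above the deck with no contact force beyond sensor noise.

Two readings disagreed slightly. The stop and start button were 5 to 8 mm off the nominal deck positions. The scene camera placed the start button about 6 mm from the close wrist view. I used the wrist view, and the fingertip reached the button's end stop there.

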